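# Dip probe held centred in the beaker through the guide ring

## Task

Slide the beaker carrier along the table, without lifting it, until the beaker stands centred under the hole of the fixed guide stand. Then take the probe out of its rack and lower its stem upright through the guide hole into the beaker, touching neither the guide nor the beaker at any time, until the tip is about 15 mm above the beaker's inner floor. Finish while still holding the probe there, still and centred in the hole; do not disturb the tape roll, the brown bottle or the marker pen.

Things in the scene. Friction and masses are not known exactly. Their poses are not given: they have to be found in the camera images.
- guide: guide stand, fixed to the table: a round aluminium ring (44 mm outside diameter, 15 mm thick, its top 100 mm and its underside 85 mm above the table) on an arm that comes from a steel column. Origin: on the table straight below the centre of the ring's hole, z up; the column (18 mm thick, 106 mm high) stands 78 mm from the origin along +x, its black foot covers x +50 to +110 mm, y +-35 mm, 12 mm high. The side of -x and both sides of the ring are open
- guide_hole (a point): centre of the guide ring's upright through hole at its top face, 100 mm above the table; hole diameter 20 mm, length 15 mm
- carrier: beaker carrier, loose on the table (about 0.35 kg, slides with a few N): flat aluminium plate 152 x 60 x 8 mm with a small open glass beaker (47 mm outside, about 36 mm clear inside, 56 mm high) fixed in a grey ring near one end and an upright tab near the other. Origin: underside of the plate, on the beaker's axis; z up; the plate reaches from x -120 to +32 mm, y +-30 mm. The beaker's inner floor is 12 mm above the table, its rim 64 mm, so it passes under the ring
- carrier_tab (a point): top centre of the carrier's upright tab, 105 mm from the beaker's axis along the carrier's -x, 68 mm above the table; the tab is 24 mm long (carrier x) by 14 mm thick (carrier y) and rises 55 mm clear above a small foot; it may be gripped across its 14 mm or pushed
- probe: dip probe, loose (about 0.06 kg), hanging upright in the rack by its flange: straight steel stem 8 mm in diameter; origin at the tip (lower end), z up along the stem. Seen from the tip: flange 26 mm in diameter at 108 to 113 mm, black round handle 16 mm in diameter at 113 to 169 mm (the end). Grip the handle
- probe_stem (a point): point on the probe stem's axis 68 mm above the tip, which stands at about the height of the guide ring when the tip is at its goal depth
- probe_rack: probe rack, fixed to the table: aluminium top plate 54 x 74 x 8 mm on two side cheeks, its top 120 mm above the table, with one upright 13 mm hole in the middle in which the probe hangs, tip 12 mm above the table. Origin: on the table below that hole, z up
- tape_roll: bystander: white paper tape roll, 54 mm in diameter, 12 mm high, lying flat; origin at the centre of its underside
- bottle_iodine: bystander: brown bottle with a dark cap, 42 mm in diameter, 90 mm high, standing; origin at the centre of its underside
- marker_pen: bystander: white marker pen with a black cap, 139 mm long, 13 mm thick, lying; origin at its middle, underside, long axis y

How it is judged:
By the outcome, as a careful person would: the job done as asked, in the order asked, and still so for the second after the job is handed in, while the arm keeps its last pose, push and grip.
It also fails if it takes over 61 s, if anything falls off the work surface, if the arm or the gripper's body presses on something with over 40 N, if the wrist force passes 120 N, or if a joint passes its speed limit or range.

## Robot

A 6-joint arm with a two-finger parallel gripper is mounted at the origin on a cart in front of the work surface, level with it; the furniture and walls round the work are solid. World frame = base frame: x ahead of the robot, y to its left, z up, the work surface at z = 0. Lengths are in mm, angles in rad, forces in N, time in s.
With the tool pointing down it reaches from about 350 to 875 mm from the base axis. Payload 4.2 kg.
Tool frame: the origin (TCP) lies midway between the tips of the shut fingers; the grasp point (between the pads) lies 19 mm behind it; z points along the fingers, y is the line along which they close (so a half turn about z gives the same grasp; the last joint's range is limited). The gripper opens to 85 mm and grips with 20 to 120 N. Pads are 22 mm wide; open, the fingers measure 114 mm over their backs; the gripper's body (76 mm by 85 mm) begins 54 mm behind the grasp point. The pads swing forward as they close: fully open they stand 13 mm farther back than shut.
Start: joints at [0.259, 0.385, 0.008, 0, -1.194, -0.259], TCP at [624.979, 0.025, 231.312] pointing down, gripper open.
Joint ranges: [-3.14, 3.14], [-1.21, 2.06], [-1.07, 1.41], [-3.16, 2.05], [-2.99, -0.16], [-3.1, 3.1]. Speed limits (rad/s): [2.79, 2.79, 3.14, 3.14, 3.14, 3.14].

## Interface

Orientations are given as a unit quaternion [x, y, z, w].
In Python, from bench import read_state, get_image, job_done gives the robot as it stands.
- The arm moves only by the shell command python3 -m jog 'ROWS'. ROWS is JSON, a list of rows, each a list of 3 entries, a list of its own where there are three numbers: the shift along the world's x, y, z scaled (see below), then the turn, a rotation vector about the world's x, y, z scaled (see below), then the gripper's target within -1 to 1 (shut at 1, half-way at 0, fully open at -1). In form: [[[x, y, z], [wx, wy, wz], claw], ...]. A call has 1 to 20 rows; each row is the pose to reach, as a shift and turn from the pose commanded when the call began; what a row does not reach only later rows make up. The controller multiplies each number of a shift by 10 cm and each number of a turn by 120 degrees. A row lasts 1/10 s, in which the tool goes at most 50 mm and 8.59 degrees, less where a joint would pass 70% of its speed; a pose out of reach is approached as far as the arm can. A call with a number of a shift or a turn outside -1 to 1 is refused whole. A call with a gripper value outside its range is refused whole. The fingers move at their own pace and stop on an object; the grip force is fixed at half the most. Time passes only in rows, so rows that repeat a pose let the fingers close. It gives the time, the measured TCP pose, the force, the opening and the grip force at its end, in the units of the state.
- read_state(): the state, without advancing time (a new reading comes with each control period).
- get_image(name): name is "scene" or "side" or "wrist"; returns a dict with "frame" (420x560x3 uint8, red, green, blue), "range_z" (420x560 float32, mm along the optical axis (not along the pixel's ray), 0 where there is no reading), "fx", "fy", "cx", "cy" (pixels), "R" (3x3) and "t" (3): a world point X has camera coordinates R X + t. Camera axes: x right, y down, z forward; pixel columns grow to the right and rows downward; lengths in mm; the calibration is good to about 2 mm. A picture is of the moment at which its call begins.
- job_done(): hands the job in; it is judged then, once.
The state is a dict: "clock": time; "joints": joint angles; "joint_vel": joint speeds; "joint_efforts": joint torques, N m; "position": TCP position; "ee_rot": TCP orientation; "contact_force": force on the tool from outside, world axes, zero at the start; "wrist_torque": the same for the moment, N m; "gripper_width": finger opening in mm; "grasp_force": force on a finger pad.
Only numpy, scipy, OpenCV 4.12 (cv2) and the standard library are available. Lean on these libraries where they do the work, as an engineer would, in place of code of your own. Each camera call takes 0.05 s, during which the arm holds its last target. There are 200 camera calls.

## Working session

There is one attempt and no reset: what is moved stays moved. The work goes in short steps, Python scripts to look and compute and a shell command to move; the robot and the scene stay as the last step left them, time stands still between calls to the robot, and variables do not carry over. Pictures are saved under pics/ and viewed, at most 10 in all, crops included, and the job is handed in when it is done.

```bash
mkdir -p pics; cat > h.py <<'E'
import numpy as np, cv2
from bench import read_state, get_image
def grab(n,f):
    g=get_image(n); np.savez('/tmp/'+f+'.npz',**g)
    cv2.imwrite('pics/'+f+'.png',cv2.cvtColor(g['frame'],cv2.COLOR_RGB2BGR)); return g
def cloud(g):
    z=g['range_z']; v,u=np.mgrid[0:z.shape[0],0:z.shape[1]]
    P=np.stack([(u-g['cx'])/g['fx']*z,(v-g['cy'])/g['fy']*z,z],-1)
    W=(P-np.array(g['t']))@np.array(g['R']); W[z==0]=np.nan; return W
def onplane(g,u,v,h):
    R=np.array(g['R']);t=np.array(g['t']); c=-R.T@t
    d=R.T@np.array([(u-g['cx'])/g['fx'],(v-g['cy'])/g['fy'],1]); return c+d*(h-c[2])/d[2]
def proj(g,X):
    p=np.array(g['R'])@np.array(X,float)+np.array(g['t']); return g['fx']*p[0]/p[2]+g['cx'],g['fy']*p[1]/p[2]+g['cy']
E
python3 - <<'E'
from h import *
a=grab('scene','s0');b=grab('side','d0')
for g in(a,b):print(-np.array(g['R']).T@g['t'],g['R'][2])
s=read_state();print(s['ee_rot'],s['position'],s['clock'],s['gripper_width'])
E
```

```text
[ 178.72991413 -708.76818914  719.84470303] [ 0.41261928  0.53784552 -0.73516496]
[503.87659539 536.40633936 451.42653222] [ 0.03402215 -0.90453727 -0.42503507]
[-7.07055897e-01  7.07156984e-01  6.50885224e-04 -7.31781858e-04] [6.24481712e+02 2.40582842e-02 2.30352072e+02] 0.1 85.22695018242193
```

View pics/s0.png

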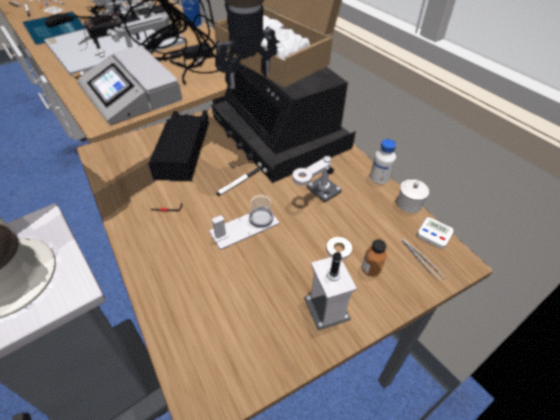

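View pics/d0.png

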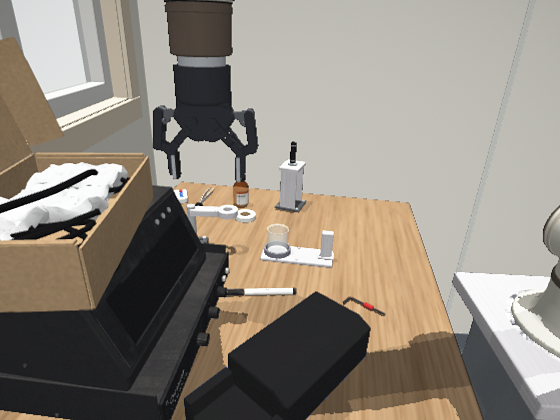

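The scene picture shows the carrier's tab at (219,227), its beaker at (261,212), the guide ring at (303,175) with its column at (324,165), and the probe handle at (335,262) over the rack. The tape is at (340,247), the bottle at (375,258) and the pen at (242,178). The side picture shows the same layout from behind. Next I'll measure from the depth data.

```bash
python3 - <<'E'
from h import *
np.set_printoptions(precision=1,suppress=True)
a=dict(np.load('/tmp/s0.npz'));b=dict(np.load('/tmp/d0.npz'))
print(proj(a,[625,0,231]),proj(b,[625,0,231]))
W=cloud(a);V=cloud(b)
for n,u,v,h in [('tab',219,219,68),('beaker rim',260,202,64),('ring',303,175,100),('column',325,160,106),('handle top',337,254,181),('racktop',333,275,120),('tape',340,245,12),('bottle',378,246,90),('pen',242,178,13)]:
    print(n,onplane(a,u,v,h),W[v,u])
for n,u,v,h in [('tab',327,234,68),('beaker rim',278,230,64),('ring',229,210,100),('handle top',293,143,181)]:
    print(n,onplane(b,u,v,h),V[v,u])
cv2.imwrite('pics/s0c.png',cv2.resize(cv2.imread('pics/s0.png')[145:335,195:400],None,fx=3.2,fy=3.1,interpolation=3))
E
```

```text
(np.float64(248.01564639940918), np.float64(84.76114692027184)) (np.float64(206.81335892289326), np.float64(186.73672468878502))
tab [ 419.3 -183.1   68. ] [ 418.9 -183.9   69. ]
beaker rim [ 521.5 -190.4   64. ] [ 533.9 -171.6   40.1]
ring [ 630.2 -207.   100. ] [ 637.5 -198.9   90. ]
column [ 700.3 -201.9  106. ] [ 702.8 -199.5  103.1]
handle top [ 495.6 -455.3  181. ] [ 495.2 -455.6  181.7]
racktop [ 494.9 -456.3  120. ] [ 488.7 -461.3  131.8]
tape [ 617.  -361.5   12. ] [ 623.3 -356.5    1.8]
bottle [ 627.7 -446.    90. ] [ 627.1 -446.4   90.9]
pen [559.3 -53.2  13. ] [561.  -50.2   9.8]
tab [ 418.4 -169.8   68. ] [ 417.9 -173.1   66.2]
beaker rim [ 519.8 -184.5   64. ] [ 520.4 -209.6   50.5]
ring [ 624.6 -195.8  100. ] [ 627.3 -212.6   91.9]
handle top [ 495.  -443.6  181. ] [ 494.9 -449.5  179.4]
```

View pics/s0c.png

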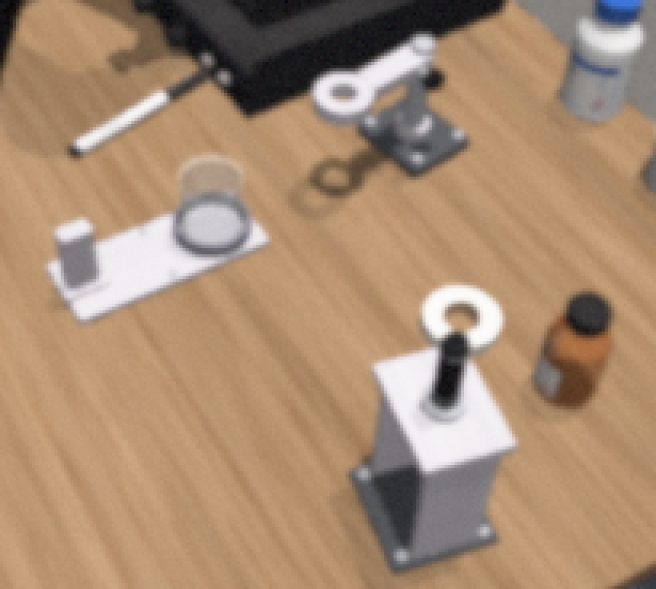

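```bash
python3 -m jog '[[[-0.5,-0.5,0],[0,0,0.07],-1],[[-1,-0.9,0],[0,0,0.14],-1],[[-1,-0.9,0],[0,0,0.21],-1],[[-1,-0.9,0],[0,0,0.28],-1],[[-1,-0.9,0],[0,0,0.35],-1],[[-1,-0.9,0],[0,0,0.42],-1],[[-1,-0.9,0],[0,0,0.49],-1],[[-1,-0.9,0],[0,0,0.56],-1],[[-1,-0.9,0],[0,0,0.63],-1],[[-1,-0.9,0],[0,0,0.7],-1],[[-1,-0.9,0],[0,0,0.71],-1]]'
python3 -m jog '[[[-0.3,-0.3,-0.1],[0,0,0],-1],[[-0.7,-0.6,-0.2],[0,0,0],-1],[[-1,-0.9,-0.3],[0,0,0],-1],[[-1,-0.9,-0.3],[0,0,0],-1],[[-1,-0.9,-0.3],[0,0,0],-1],[[-1,-0.9,-0.3],[0,0,0],-1]]'
python3 - <<'E'
from h import *
np.set_printoptions(precision=1,suppress=True)
s=read_state();print(s['joints'],s['ee_rot'],s['position'])
g=grab('wrist','w1');print(-np.array(g['R']).T@g['t'],g['R'][2])
E
```

```text
clock: 1.2
position: [524.7, -90.0, 230.9]
ee_rot: [0.999, -0.041, -0.0, -0.0]
contact_force: [-0.3, -0.2, 0.2]
gripper_width: 85.3
grasp_force: 0.0
clock: 1.8
position: [425.9, -179.8, 201.7]
ee_rot: [0.999, -0.042, 0.001, 0.0]
contact_force: [0.4, 0.6, -0.8]
gripper_width: 85.2
grasp_force: 0.0
[-0.   0.1 -0.4  0.  -1.   1.5] [ 1. -0.  0.  0.] [ 425.9 -179.8  201.7]
[ 500.2 -185.5  345.4] [-0.3  0.  -1. ]
```

View pics/w1.png

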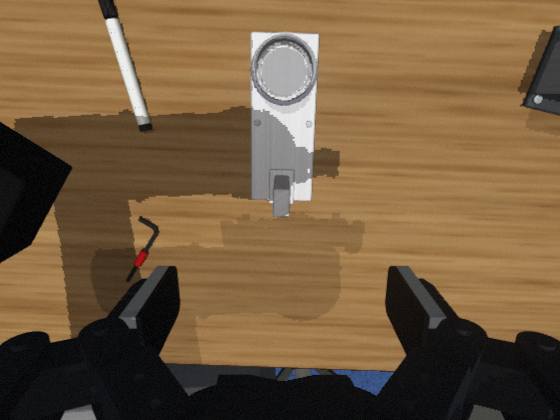

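The wrist picture shows the carrier in line with the fingers, with the tab at about (281,195), the beaker at (285,70) and the guide foot at the upper right. I'll fit both from the depth data.

```bash
python3 - <<'E'
from h import *
np.set_printoptions(precision=1,suppress=True)
g=dict(np.load('/tmp/w1.npz'));W=cloud(g)
def box(m,n):
    P=W[m][:,:3];print(n,len(P),P.min(0),P.max(0),np.median(P,0)); 
    if len(P)>5: print(cv2.minAreaRect(P[:,:2].astype(np.float32)))
x,y,z=W[...,0],W[...,1],W[...,2]
near=(abs(x-470)<110)&(abs(y+184)<50)
box(near&(z>63)&(z<75)&(x<450),'tab')
box(near&(z>5)&(z<10.5),'plate')
box(near&(z>16)&(z<75)&(x>480),'beaker')
print(onplane(g,284,69,20), [onplane(g,u,v,8)[:2] for u,v in((252,34),(318,35),(252,199),(312,200))])
print(np.nanmedian(z[250:260,200:350]))
E
```

```text
tab 490 [ 405.8 -186.2   63.2] [ 429.8 -170.6   71. ] [ 418.6 -178.2   68.9]
((417.8710632324219, -178.27894592285156), (13.903838157653809, 23.42530059814453), 84.01671600341797)
plate 6083 [ 400.1 -222.5    5.9] [ 556.1 -147.3   10.5] [ 464.  -183.3    9. ]
((478.4188537597656, -184.94061279296875), (59.84101104736328, 151.6768341064453), 83.80216979980469)
beaker 1922 [ 493.6 -218.1   16.1] [ 545.  -160.9   67.6] [ 525.2 -190.2   52.7]
((519.5535888671875, -187.943359375), (56.25570297241211, 51.60208511352539), 47.598392486572266)
[ 522.9 -189.6   20. ] [array([ 554.5, -164.4]), array([ 548.9, -221.5]), array([ 406.2, -148.1]), array([ 400.1, -207.3])]
1.1239120840360235
```

```bash
python3 -m jog '[[[-0.08,0.015,-0.3],[0,0,-0.011],-1],[[-0.08,0.015,-0.6],[0,0,-0.011],-1],[[-0.08,0.015,-0.9],[0,0,-0.011],-1],[[-0.08,0.015,-1],[0,0,-0.011],-1]]'
python3 -m jog '[[[0,0,-0.25],[0,0,0],-1],[[0,0,-0.5],[0,0,0],-1],[[0,0,-0.7],[0,0,0],-1],[[0,0,-0.7],[0,0,0],-1],[[0,0,-0.7],[0,0,0],-1],[[0,0,-0.7],[0,0,0],0.4],[[0,0,-0.7],[0,0,0],0.6],[[0,0,-0.7],[0,0,0],0.8],[[0,0,-0.7],[0,0,0],1],[[0,0,-0.7],[0,0,0],1],[[0,0,-0.7],[0,0,0],1],[[0,0,-0.7],[0,0,0],1],[[0,0,-0.7],[0,0,0],1],[[0,0,-0.7],[0,0,0],1]]'
python3 - <<'E'
from h import *
np.set_printoptions(precision=2,suppress=True)
s=read_state();print(s['joints'],s['ee_rot'],s['position'],s['gripper_width'],s['grasp_force'])
g=grab('wrist','w2');W=cloud(g)
x,y,z=W[...,0],W[...,1],W[...,2]
for n,m in (('plate',(abs(x-470)<110)&(abs(y+184)<50)&(z>5)&(z<10.5)),('ring',(abs(x-628)<50)&(abs(y+203)<40)&(z>94)&(z<106))):
  P=W[m];print(n,len(P)); 
  if len(P): print(P.min(0),P.max(0))
print(proj(g,[628,-203,100]),proj(g,[522,-189.5,64]))
E
```

```text
clock: 2.25
position: [416.0, -177.6, 98.9]
ee_rot: [0.999, -0.053, -0.002, -0.0]
contact_force: [0.3, -0.1, 0.0]
gripper_width: 85.3
grasp_force: 0.0
clock: 3.65
position: [417.2, -178.4, 31.7]
ee_rot: [0.999, -0.053, 0.0, 0.0]
contact_force: [-0.9, 2.5, 5.1]
gripper_width: 13.3
grasp_force: 59.2
[-0.04  0.37 -0.65  0.   -0.55  1.51] [ 1.   -0.05  0.    0.  ] [ 417.16 -178.45   31.66] 13.29131895473765 59.24164652824402
plate 21006
[ 400.36 -218.56    5.46] [ 530.08 -147.42   10.5 ]
ring 0
(np.float64(309.82733178499063), np.float64(-1495.7293668093803)) (np.float64(283.1001354330179), np.float64(-20.487248152467004))
```

View pics/w2.png

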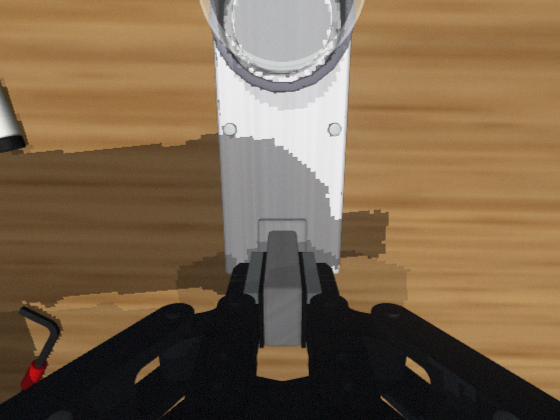

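The wrist picture shows both pads closed on the tab at (283,285), in line with the carrier. Now I'll fit the ring from the two fixed cameras.

```bash
python3 - <<'E'
from h import *
np.set_printoptions(precision=1,suppress=True)
a=dict(np.load('/tmp/s0.npz'));b=dict(np.load('/tmp/d0.npz'))
for g,f in((a,'a'),(b,'b')):
  W=cloud(g);x,y,z=W[...,0],W[...,1],W[...,2]
  m=(abs(x-628)<33)&(abs(y+203)<33)&(z>96)&(z<106)
  P=W[m];print(len(P),P.min(0),P.max(0)); q=P[P[:,0]<650]
  print(cv2.minEnclosingCircle(q[q[:,0]<632][:,:2].astype(np.float32)))
  m=(abs(x-522)<40)&(abs(y+188)<40)&(z>58)&(z<70);P=W[m];print('rim',len(P),P.min(0),P.max(0))
i=cv2.resize(cv2.imread('pics/s0.png')[150:200,280:350],None,fx=8,fy=8,interpolation=2)
j=cv2.resize(cv2.imread('pics/d0.png')[190:240,190:260],None,fx=8,fy=8,interpolation=2)
cv2.imwrite('pics/c.png',np.vstack([i,j])[:,:][::1]) if 0 else cv2.imwrite('pics/c.png',cv2.resize(np.hstack([i,j]),(800,286)))
E
```

```text
203 [ 608.4 -226.4   96. ] [ 661.  -182.7  102.3]
((628.2684326171875, -204.56265258789062), 21.847206115722656)
rim 91 [ 499.1 -215.2   58. ] [ 545.6 -169.1   65.2]
192 [ 607.9 -222.6   96.2] [ 660.9 -179.3  102.1]
((623.099365234375, -200.9702606201172), 21.85394287109375)
rim 129 [ 498.8 -214.6   58.1] [ 543.8 -167.3   66.6]
```

View pics/c.png

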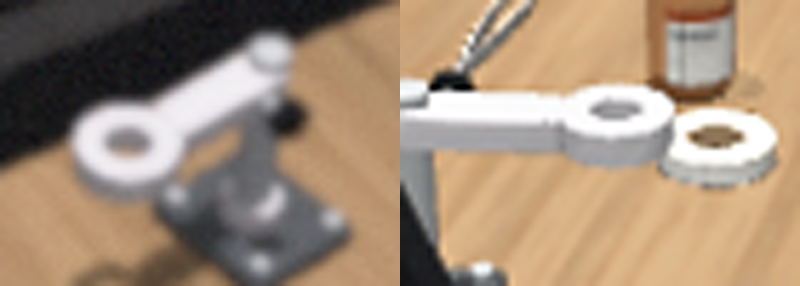

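```bash
python3 -m jog '[[[0.03,0,0],[0,0,0],1],[[0.08,-0.01,0],[0,0,0],1],[[0.15,-0.02,0],[0,0,0],1],[[0.22,-0.03,0],[0,0,0],1],[[0.29,-0.035,0],[0,0,0],1],[[0.36,-0.045,0],[0,0,0],1],[[0.43,-0.05,0],[0,0,0],1],[[0.5,-0.06,0],[0,0,0],1],[[0.57,-0.07,0],[0,0,0],1],[[0.64,-0.08,0],[0,0,0],1],[[0.71,-0.085,0],[0,0,0],1],[[0.78,-0.095,0],[0,0,0],1],[[0.85,-0.1,0],[0,0,0],1],[[0.92,-0.11,0],[0,0,0],1],[[0.97,-0.12,0],[0,0,0],1],[[1,-0.12,0],[0,0,0],1],[[1,-0.12,0],[0,0,0],1]]'
python3 -m jog '[[[0.04,-0.005,0],[0,0,0],1],[[0.07,-0.01,0],[0,0,0],1],[[0.07,-0.01,0],[0,0,0],1],[[0.07,-0.01,0],[0,0,0],1]]'
python3 - <<'E'
from h import *
np.set_printoptions(precision=1,suppress=True)
W=cloud(grab('wrist','w3'));x,y,z=W[...,0],W[...,1],W[...,2]
m=(x>495)&(x<680)&(y>-245)&(y<-150)&(z>5)&(z<10.5)
print(cv2.minAreaRect(W[m][:,:2].astype(np.float32)))
m=(x>560)&(x<680)&(y>-245)&(y<-150)&(z>84)&(z<106)
P=W[m];print(len(P)); print(P.min(0),P.max(0)) if len(P) else 0
E
```

```text
clock: 5.4
position: [508.4, -190.7, 31.4]
ee_rot: [0.998, -0.054, -0.009, -0.0]
contact_force: [-15.7, 1.0, 19.4]
gripper_width: 13.5
grasp_force: 62.1
clock: 5.8
position: [515.9, -191.6, 31.4]
ee_rot: [0.998, -0.054, -0.009, -0.0]
contact_force: [-15.0, 1.7, 18.1]
gripper_width: 13.2
grasp_force: 62.0
((563.8546752929688, -196.61807250976562), (60.38651657104492, 124.53146362304688), 83.85617065429688)
741
[ 608.1 -208.6   87. ] [ 611.8 -190.2   99.9]
```

```bash
python3 -m jog '[[[0.04,0,0],[0,0,0],1],[[0.085,0,0],[0,0,0],1],[[0.085,0,0],[0,0,0],1],[[0.085,0,0],[0,0,0],1]]'
python3 -m jog '[[[0,0,0],[0,0,0],0.3],[[0,0,0],[0,0,0],-0.3],[[0,0,0],[0,0,0],-0.6],[[0,0,0],[0,0,0],-1],[[0,0,0],[0,0,0],-1],[[0,0,0],[0,0,0],-1],[[0,0,0],[0,0,0],-1]]'
python3 -m jog '[[[0,0,0.2],[0,0,0],-1],[[0,0,0.5],[0,0,0],-1],[[0,0,0.9],[0,0,0],-1],[[0,0,1],[0,0,0],-1],[[0,0,1],[0,0,0],-1]]'
python3 -m jog '[[[0,0,0.3],[0,0,0],-1],[[0.3,0,0.7],[0,0,0],-1],[[0.5,0,1],[0,0,0],-1],[[0.5,0,1],[0,0,0],-1],[[0.5,0,1],[0,0,0],-1],[[0.5,0,1],[0,0,0],-1]]'
python3 - <<'E'
from h import *
np.set_printoptions(precision=1,suppress=True)
g=grab('wrist','w4');W=cloud(g);x,y,z=W[...,0],W[...,1],W[...,2]
print(-np.array(g['R']).T@g['t'])
m=(x>495)&(x<680)&(y>-245)&(y<-150)&(z>5.5)&(z<10.5)
print(cv2.minAreaRect(W[m][:,:2].astype(np.float32)))
m=(x>495)&(x<560)&(y>-245)&(y<-150)&(z>63)&(z<72)
print('tab',cv2.minAreaRect(W[m][:,:2].astype(np.float32)))
m=(x>600)&(x<634)&(y>-235)&(y<-170)&(z>95)&(z<105)
P=W[m];print(len(P),P.min(0),P.max(0),cv2.minEnclosingCircle(P[:,:2].astype(np.float32)))
E
```

```text
clock: 6.25
position: [525.5, -191.8, 31.4]
ee_rot: [0.999, -0.054, -0.008, 0.0]
contact_force: [-11.8, 1.1, 16.0]
gripper_width: 13.5
grasp_force: 61.6
clock: 6.95
position: [532.5, -191.4, 31.2]
ee_rot: [0.999, -0.053, 0.0, -0.0]
contact_force: [-0.8, -0.2, 0.4]
gripper_width: 85.6
grasp_force: 0.0
clock: 7.45
position: [533.7, -191.5, 133.5]
ee_rot: [0.999, -0.053, 0.003, 0.0]
contact_force: [-0.6, 0.1, -0.1]
gripper_width: 85.5
grasp_force: 0.0
clock: 8.05
position: [580.8, -191.1, 228.5]
ee_rot: [0.999, -0.054, -0.003, -0.0]
contact_force: [0.5, -0.3, -1.1]
gripper_width: 85.4
grasp_force: 0.0
[ 655.8 -198.7  371.8]
((595.3164672851562, -194.2318115234375), (70.77790069580078, 166.0107879638672), 83.87149810791016)
tab ((526.5225219726562, -192.43519592285156), (13.099230766296387, 23.57843589782715), 83.97594451904297)
1174 [ 608.9 -223.4   95.2] [ 634.  -180.5  103.3] ((629.3238525390625, -202.01881408691406), 21.560646057128906)
```

View pics/w4.png

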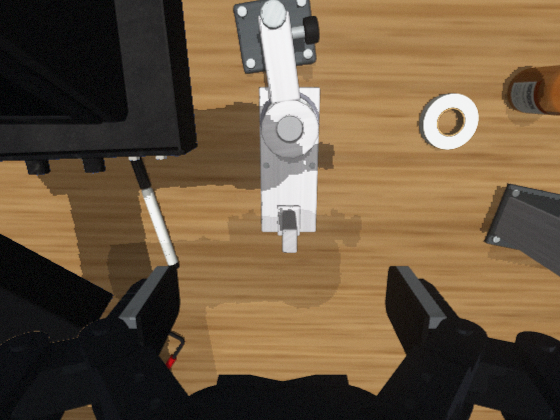

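The wrist picture shows the ring over the beaker: hole at (290,127), plate corners at about (260,88), (320,88), (262,231) and (316,231), and the pen, tape and bottle undisturbed. I'll compare beaker and hole through this one camera.

```bash
python3 - <<'E'
from h import *
np.set_printoptions(precision=1,suppress=True)
g=dict(np.load('/tmp/w4.npz'))
c=[onplane(g,u,v,8)[:2] for u,v in((260,88),(320,88),(262,231),(316,231))];print(c)
m=np.mean(c,0);d=np.array([np.cos(-.106),np.sin(-.106)]);print('beaker from plate',m+44*d)
print('hole',onplane(g,290,127.5,100),'px/mm',g['fx']/270)
im=cv2.imread('pics/w4.png')
cv2.imwrite('pics/c4.png',cv2.resize(im[80:260,240:340],None,fx=4,fy=3.3,interpolation=2)[:600])
cv2.imwrite('pics/c4.png',cv2.resize(im[84:184,230:350],None,fx=6,fy=6,interpolation=2))
E
```

```text
[array([ 664.1, -178.2]), array([ 657.8, -236.4]), array([ 515.3, -161.6]), array([ 509. , -220.7])]
beaker from plate [ 630.3 -203.9]
hole [ 631.5 -202.3  100. ] px/mm 1.3112185621744434
```

View pics/c4.png

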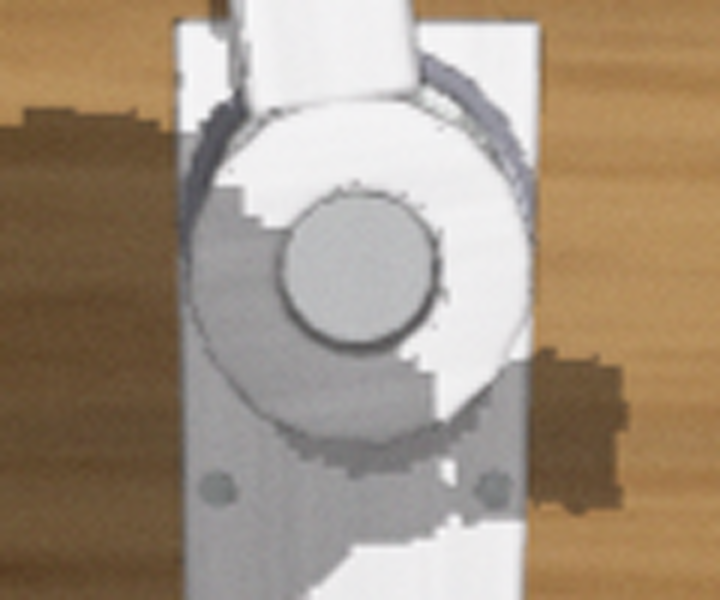

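```bash
python3 -m jog '[[[-0.15,-0.4,0.1],[0,0,0],-1],[[-0.3,-0.8,0.2],[0,0,0],-1],[[-0.37,-1,0.3],[0,0,0],-1],[[-0.37,-1,0.3],[0,0,0],-1]]'
python3 -m jog '[[[-0.15,-0.4,0],[0,0,0],-1],[[-0.3,-0.8,0],[0,0,0],-1],[[-0.4,-1,0],[0,0,0],-1],[[-0.4,-1,0],[0,0,0],-1]]'
python3 -m jog '[[[-0.09,-0.3,0],[0,0,0],-1],[[-0.09,-0.59,0],[0,0,0],-1],[[-0.09,-0.59,0],[0,0,0],-1],[[-0.09,-0.59,0],[0,0,0],-1],[[-0.09,-0.59,0],[0,0,0],-1]]'
python3 - <<'E'
from h import *
np.set_printoptions(precision=2,suppress=True)
s=read_state();print(s['joints'],s['ee_rot'],s['position'])
g=grab('wrist','w5');W=cloud(g);x,y,z=W[...,0],W[...,1],W[...,2]
n=(abs(x-495)<60)&(abs(y+450)<60)
for lo,hi in((178,186),(140,176),(116,129)):
  P=W[n&(z>lo)&(z<hi)];print(len(P)); 
  if len(P)>5: print(P.min(0),P.max(0),cv2.minEnclosingCircle(P[:,:2].astype(np.float32)),cv2.minAreaRect(P[:,:2].astype(np.float32)))
E
```

```text
clock: 8.5
position: [544.1, -293.9, 261.4]
ee_rot: [0.998, -0.055, -0.0, 0.0]
contact_force: [-0.5, 0.4, -0.8]
gripper_width: 85.3
grasp_force: 0.0
clock: 8.9
position: [503.7, -392.7, 259.3]
ee_rot: [0.998, -0.055, -0.002, -0.001]
contact_force: [0.1, 0.7, 0.4]
gripper_width: 85.5
grasp_force: 0.0
clock: 9.4
position: [496.8, -449.1, 260.7]
ee_rot: [0.999, -0.053, -0.0, -0.0]
contact_force: [-0.3, 0.2, 0.3]
gripper_width: 85.1
grasp_force: 0.0
[-0.49  0.45  0.18 -0.   -1.3   1.96] [ 1.   -0.05 -0.   -0.  ] [ 496.79 -449.05  260.73]
425
[ 487.51 -462.5   178.02] [ 503.04 -447.05  183.72] ((495.3587341308594, -454.7214660644531), 7.910611152648926) ((495.6297607421875, -454.5377197265625), (15.00182819366455, 15.230009078979492), 34.61975860595703)
279
[ 494.31 -462.8   140.28] [ 503.38 -446.99  175.84] ((495.7906494140625, -454.9644775390625), 7.976009845733643) ((499.1921081542969, -455.3004150390625), (15.897316932678223, 8.233233451843262), 84.3033447265625)
4942
[ 458.17 -498.11  116.16] [ 532.06 -411.97  128.7 ] ((495.3278503417969, -454.8931884765625), 45.36762619018555) ((495.0103454589844, -454.8243103027344), (74.07837677001953, 54.588165283203125), 72.02837371826172)
```

View pics/w5.png

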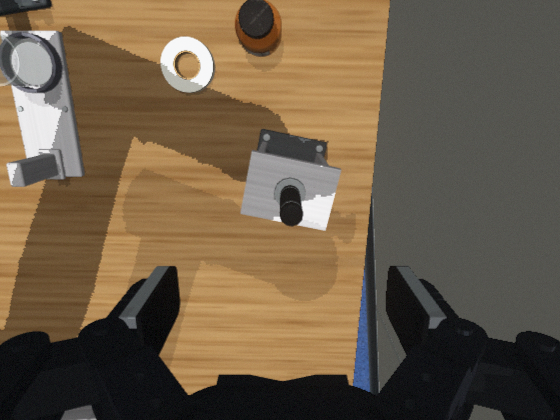

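The wrist picture shows the handle at (290,207) over the rack plate, between the open fingers. The depth fit puts its axis at (495.3, -454.8), with its top at 181 mm as expected. Going down to grip.

```bash
python3 -m jog '[[[-0.015,-0.057,0],[0,0,0],-1],[[-0.015,-0.057,-0.3],[0,0,0],-1],[[-0.015,-0.057,-0.6],[0,0,0],-1],[[-0.015,-0.057,-0.8],[0,0,0],-1],[[-0.015,-0.057,-0.95],[0,0,0],-1],[[-0.015,-0.057,-0.95],[0,0,0],-1]]'
python3 -m jog '[[[0,0,-0.15],[0,0,0],-1],[[0,0,-0.3],[0,0,0],-1],[[0,0,-0.3],[0,0,0],-1],[[0,0,-0.3],[0,0,0],0.2],[[0,0,-0.3],[0,0,0],0.4],[[0,0,-0.3],[0,0,0],0.6],[[0,0,-0.3],[0,0,0],0.8],[[0,0,-0.3],[0,0,0],1],[[0,0,-0.3],[0,0,0],1],[[0,0,-0.3],[0,0,0],1],[[0,0,-0.3],[0,0,0],1],[[0,0,-0.3],[0,0,0],1],[[0,0,-0.3],[0,0,0],1],[[0,0,-0.3],[0,0,0],1]]'
```

```text
clock: 10.05
position: [493.9, -455.0, 163.7]
ee_rot: [0.999, -0.053, -0.002, -0.001]
contact_force: [-0.9, 0.3, 0.5]
gripper_width: 85.5
grasp_force: 0.0
clock: 11.45
position: [495.1, -456.3, 136.8]
ee_rot: [0.999, -0.053, 0.0, 0.0]
contact_force: [0.2, 1.3, 4.5]
gripper_width: 14.5
grasp_force: 58.6
```

```bash
python3 -m jog '[[[0,0,0.05],[0,0,0],1],[[0,0,0.13],[0,0,0],1],[[0,0,0.22],[0,0,0],1],[[0,0,0.32],[0,0,0],1],[[0,0,0.42],[0,0,0],1],[[0,0,0.52],[0,0,0],1],[[0,0,0.62],[0,0,0],1],[[0,0,0.72],[0,0,0],1],[[0,0,0.82],[0,0,0],1],[[0,0,0.92],[0,0,0],1],[[0,0,1],[0,0,0],1],[[0,0,1],[0,0,0],1]]'
python3 -m jog '[[[0,0,0.1],[0,0,0],1],[[0,0,0.25],[0,0,0],1],[[0,0,0.4],[0,0,0],1],[[0,0,0.45],[0,0,0],1],[[0,0,0.45],[0,0,0],1],[[0,0,0.45],[0,0,0],1]]'
python3 - <<'E'
from h import *
np.set_printoptions(precision=1,suppress=True)
s=read_state();print(s['ee_rot'],s['position'])
for n in('scene','side','wrist'):
  g=grab(n,'p_'+n);W=cloud(g);x,y,z=W[...,0],W[...,1],W[...,2]
  n_=(abs(x-495)<22)&(abs(y+455)<22)
  for lo in range(130,285,15):
    P=W[n_&(z>lo)&(z<lo+15)]
    if len(P)>3: print(n,lo,len(P),P.min(0),P.max(0),np.median(P,0))
E
```

```text
clock: 12.65
position: [495.5, -456.6, 238.1]
ee_rot: [0.999, -0.053, 0.001, 0.001]
contact_force: [0.3, 0.5, 0.2]
gripper_width: 14.7
grasp_force: 58.3
clock: 13.25
position: [494.7, -455.8, 280.4]
ee_rot: [0.999, -0.053, -0.001, -0.001]
contact_force: [-0.2, 0.6, -0.4]
gripper_width: 14.6
grasp_force: 58.4
[ 1.  -0.1 -0.  -0. ] [ 494.7 -455.8  280.4]
scene 145 6 [ 490.5 -460.2  155.2] [ 495.3 -457.3  159.9] [ 492.5 -459.5  157.8]
scene 160 23 [ 490.3 -461.2  160. ] [ 496.6 -455.5  174.6] [ 491.6 -459.7  168.2]
scene 175 26 [ 490.3 -461.2  175. ] [ 496.6 -455.5  190. ] [ 491.8 -459.3  182.3]
scene 190 26 [ 490.  -461.5  190.4] [ 496.7 -455.   204.5] [ 491.9 -459.3  196.6]
scene 205 29 [ 490.1 -461.8  205.1] [ 496.4 -454.5  220. ] [ 492.  -459.3  212.9]
scene 220 30 [ 490.1 -462.1  220.7] [ 495.  -455.   234.7] [ 491.9 -459.5  227.6]
scene 235 32 [ 489.3 -461.7  235. ] [ 497.6 -455.6  249.9] [ 492.2 -459.8  242.3]
scene 250 15 [ 482.4 -469.7  250.1] [ 493.2 -451.5  264.7] [ 489.  -459.6  263.2]
scene 265 124 [ 481.  -470.7  265.1] [ 500.6 -445.2  279.9] [ 487.5 -460.3  268.1]
scene 2
[... 1003 characters left out ...]
8.4 -451.8  175. ] [ 497.6 -455.8  168. ]
wrist 175 66 [ 494.1 -459.   175. ] [ 498.4 -451.2  189.9] [ 497.8 -455.8  182.7]
wrist 190 80 [ 494.9 -458.9  190. ] [ 498.7 -451.3  205. ] [ 497.7 -455.8  197.7]
wrist 205 94 [ 493.8 -459.2  205.5] [ 498.9 -451.6  219.9] [ 497.8 -455.8  213.2]
wrist 220 110 [ 494.6 -459.2  220.2] [ 498.7 -451.3  235. ] [ 497.8 -455.8  228.2]
wrist 235 52 [ 496.2 -459.   235.1] [ 498.7 -452.3  242. ] [ 497.9 -455.8  237.7]
wrist 250 7 [ 498.8 -465.5  264.4] [ 507.  -443.6  264.9] [ 505.2 -456.3  264.8]
wrist 265 936 [ 494.7 -467.9  265.1] [ 507.7 -443.9  280. ] [ 502.2 -456.4  269.3]
wrist 280 1140 [ 496.  -477.   280.1] [ 507.7 -435.8  295. ] [ 502.1 -456.7  289.8]
```

The probe hangs upright: the stem reads x 497.8 on its front surface and y -455.8 at every height, and the tip is at 155 mm. Next I carry it over the hole.

```bash
python3 -m jog '[[[0.05,0.1,0],[0,0,0],1],[[0.16,0.3,0],[0,0,0],1],[[0.27,0.5,0],[0,0,0],1],[[0.38,0.7,0],[0,0,0],1],[[0.49,0.9,0],[0,0,0],1],[[0.54,1,0],[0,0,0],1]]'
python3 -m jog '[[[0.11,0.2,0],[0,0,0],1],[[0.22,0.4,0],[0,0,0],1],[[0.33,0.6,0],[0,0,0],1],[[0.44,0.8,0],[0,0,0],1],[[0.52,0.95,0],[0,0,0],1],[[0.54,1,0],[0,0,0],1]]'
python3 -m jog '[[[0.09,0.16,0],[0,0,0],1],[[0.16,0.3,0],[0,0,0],1],[[0.23,0.43,0],[0,0,0],1],[[0.27,0.51,0],[0,0,0],1],[[0.28,0.53,0],[0,0,0],1],[[0.28,0.53,0],[0,0,0],1],[[0.28,0.53,0],[0,0,0],1],[[0.28,0.53,0],[0,0,0],1]]'
cat > m.py <<'E'
import sys
from h import *
np.set_printoptions(precision=1,suppress=True)
s=read_state();print(s['ee_rot'],s['position'])
for n in('scene','side','wrist'):
  g=grab(n,sys.argv[1]+n);W=cloud(g);x,y,z=W[...,0],W[...,1],W[...,2]
  n_=(abs(x-630)<12)&(abs(y+203)<12)
  for lo in range(110,230,20):
    P=W[n_&(z>lo)&(z<lo+20)]
    if len(P)>3: print(n,lo,len(P),P.min(0),P.max(0),np.median(P,0))
  P=W[(x>600)&(x<634)&(y>-235)&(y<-170)&(z>96)&(z<105)]
  if len(P)>5:print('ring',len(P),P.min(0),P.max(0),cv2.minEnclosingCircle(P[:,:2].astype(np.float32)))
E
python3 m.py q_; python3 -c "
import cv2
cv2.imwrite('pics/qq.png',cv2.hconcat([cv2.resize(cv2.imread('pics/q_%s.png'%n)[v:v+130,u:u+100],(400,520),interpolation=2) for n,u,v in(('scene',255,80),('side',180,120))]))"
```

```text
clock: 14.0
position: [549.9, -354.0, 281.1]
ee_rot: [0.999, -0.052, -0.0, -0.0]
contact_force: [-0.5, 0.2, -1.7]
gripper_width: 14.4
grasp_force: 58.4
clock: 14.6
position: [603.6, -254.7, 281.1]
ee_rot: [0.999, -0.053, -0.0, -0.0]
contact_force: [0.2, 0.1, -0.6]
gripper_width: 14.3
grasp_force: 58.4
clock: 15.4
position: [630.7, -203.7, 281.4]
ee_rot: [0.999, -0.054, -0.0, 0.0]
contact_force: [0.0, 0.5, -0.3]
gripper_width: 14.2
grasp_force: 58.4
[ 1.  -0.1 -0.   0. ] [ 630.7 -203.7  281.4]
scene 150 19 [ 625.8 -210.6  157.1] [ 633.7 -205.1  169.5] [ 629.1 -207.8  164.2]
scene 170 29 [ 625.8 -210.3  170.7] [ 632.8 -202.5  189.5] [ 628.  -207.3  180.3]
scene 190 28 [ 626.3 -210.   190.2] [ 634.3 -203.6  209.4] [ 628.5 -207.5  200.5]
scene 210 30 [ 625.6 -209.7  210.5] [ 633.9 -201.7  229. ] [ 628.2 -207.6  219.3]
ring 104 [ 608.1 -226.5   96.1] [ 633.8 -184.5  102. ] ((627.9898681640625, -205.6940155029297), 21.18979835510254)
side 150 23 [ 625.9 -203.7  157.6] [ 632.6 -199.3  169.8] [ 628.7 -201.7  164.7]
side 170 37 [ 625.8 -205.7  170.2] [ 632.6 -198.4  189.5] [ 628.3 -201.6  180.4]
side 190 38 [ 625.1 -205.   190.2] [ 631.6 -199.1  209.9] [ 629.  -201.2  200.4]
side 210 37 [ 625.2 -206.1  210. ] [ 633.4 -199.8  229.5] [ 628.7 -202.1  219.7]
ring 100 [ 608.1 -221.    96.1] [ 633.9 -180.2  101.9] ((627.10400390625, -200.470947265625), 20.52190399169922)
wrist 150 36 [ 632.2 -206.6  160.2] [ 634.8 -199.7  169.7] [ 633.9 -203.   164.4]
wrist 170 82 [ 630.1 -207.1  170.2] [ 634.8 -199.8  189.6] [ 634.  -203.7  180.2]
wrist 190 105 [ 631.  -206.9  190.1] [ 634.9 -199.2  209.6] [ 634.  -203.1  200.3]
wrist 210 135 [ 630.4 -207.1  210.1] [ 635.  -199.6  229.6] [ 634.  -203.7  220.4]
ring 647 [ 610.2 -223.4   96.1] [ 634.  -180.4  103.2] ((630.0301513671875, -201.9820556640625), 21.664783477783203)
```

View pics/q_wrist.png

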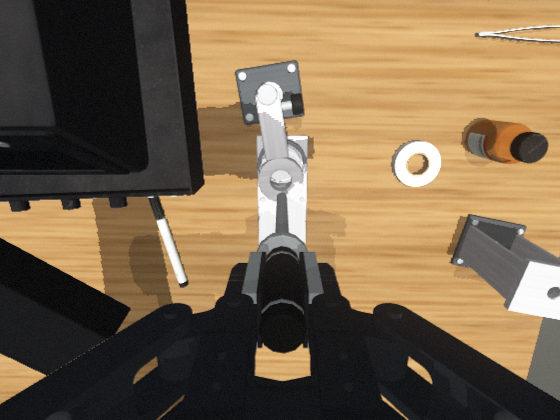

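The wrist picture shows the stem pointing at the hole (282,178), with the pen, tape and bottle undisturbed. In this camera the stem is about 1.3 mm to the -y side of the ring's centre. I'll correct that, lower to just above the ring and look close.

```bash
python3 -m jog '[[[0,0.013,0],[0,0,0],1],[[0,0.013,-0.1],[0,0,0],1],[[0,0.013,-0.2],[0,0,0],1],[[0,0.013,-0.3],[0,0,0],1],[[0,0.013,-0.4],[0,0,0],1],[[0,0.013,-0.45],[0,0,0],1],[[0,0.013,-0.45],[0,0,0],1],[[0,0.013,-0.45],[0,0,0],1],[[0,0.013,-0.45],[0,0,0],1]]'
sed -i 's/range(110/range(112/' m.py; python3 m.py r_; python3 -c "
import cv2
c=[cv2.resize(cv2.imread('pics/r_%s.png'%n)[v:v+h,u:u+w],(400,400),interpolation=2) for n,u,v,w,h in(('scene',272,130,60,60),('side',198,170,60,60))]
cv2.imwrite('pics/rr.png',cv2.hconcat(c))"
```

```text
clock: 16.45
position: [631.3, -202.0, 237.0]
ee_rot: [0.999, -0.053, 0.001, 0.0]
contact_force: [0.3, 0.2, -1.0]
gripper_width: 14.7
grasp_force: 58.4
[ 1.  -0.1  0.   0. ] [ 631.3 -202.   237. ]
scene 112 19 [ 626.  -208.7  113.2] [ 632.9 -203.3  131.6] [ 628.6 -206.6  123.7]
scene 132 28 [ 626.3 -208.2  132.2] [ 634.4 -201.4  151.9] [ 629.1 -206.1  142.5]
scene 152 23 [ 627.7 -209.2  153. ] [ 634.8 -201.5  171.6] [ 629.3 -206.3  161.6]
scene 172 30 [ 626.5 -209.   172.5] [ 633.2 -202.1  191.4] [ 628.5 -206.2  181.8]
scene 192 28 [ 625.6 -208.   192.4] [ 635.  -202.1  211.9] [ 629.5 -206.3  202.7]
scene 212 64 [ 618.3 -214.9  212. ] [ 641.4 -191.7  231.9] [ 624.6 -207.9  224.5]
ring 103 [ 608.1 -225.8   96.1] [ 633.9 -183.2  101.8] ((627.1452026367188, -204.81631469726562), 21.683629989624023)
side 112 32 [ 626.8 -202.6  113.4] [ 633.6 -197.6  131. ] [ 629.8 -200.4  123.1]
side 132 36 [ 626.1 -205.2  132.9] [ 633.  -196.9  152. ] [ 628.7 -200.3  141.2]
side 152 37 [ 625.9 -205.6  152.4] [ 632.5 -197.5  171.9] [ 628.2 -200.3  161.9]
side 172 32 [ 625.9 -204.6  172.3] [ 633.7 -197.6 
[... 222 characters left out ...]
] [ 633.8 -181.1  102.2] ((627.1969604492188, -200.89402770996094), 19.866880416870117)
wrist 112 63 [ 631.2 -205.4  114.4] [ 635.3 -197.9  131.8] [ 634.5 -202.   124.5]
wrist 132 88 [ 631.1 -205.3  132.7] [ 635.5 -197.3  152. ] [ 634.6 -202.   142.5]
wrist 152 115 [ 631.2 -205.4  152. ] [ 635.3 -197.6  171.6] [ 634.5 -202.   162.1]
wrist 172 145 [ 631.4 -205.3  172.1] [ 635.4 -197.5  192. ] [ 634.6 -202.   182.7]
wrist 192 49 [ 632.4 -205.1  192. ] [ 635.6 -198.4  200.6] [ 634.7 -202.   195.3]
wrist 212 632 [ 631.4 -213.9  220.9] [ 642.  -191.1  232. ] [ 638.6 -203.4  226.2]
ring 772 [ 609.4 -223.3   96.1] [ 634.  -180.7  103. ] ((628.9674682617188, -202.24551391601562), 21.595582962036133)
```

View pics/rr.png

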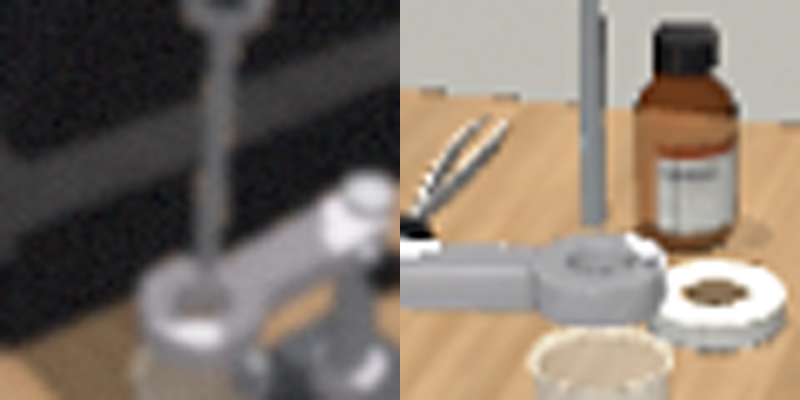

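The crops show the tip just above the hole. In the scene crop the stem end is at (208,283) and the hole at (203,298). In the side crop the stem end is at (593,222) and the hole at (601,262). I'll work out the sideways offset.

```bash
python3 - <<'E'
from h import *
np.set_printoptions(precision=2,suppress=True)
for n,st,ho in(('scene',(303.2,172.4),(302.45,174.7)),('side',(226.95,203.3),(228.15,209.3))):
  g=dict(np.load('/tmp/r_%s.npz'%n)); print(n,'tip',onplane(g,*st,112.2),'hole',onplane(g,*ho,100))
  g0=np.array(proj(g,[631,-202,100]));print('du per mm x,y',np.array(proj(g,[632,-202,100]))-g0,np.array(proj(g,[631,-201,100]))-g0)
g=dict(np.load('/tmp/r_wrist.npz'));im=cv2.imread('pics/r_wrist.png')
u,v=map(int,proj(g,[630.6,-202,100]));print(u,v)
cv2.imwrite('pics/rw.png',cv2.resize(im[v-40:v+60,u-60:u+60],None,fx=6,fy=6,interpolation=2));print(u-60,v-40)
E
```

```text
scene tip [ 627.13 -210.43  112.2 ] hole [ 629.85 -205.45  100.  ]
du per mm x,y [ 0.34 -0.17] [-0.27 -0.24]
side tip [ 629.66 -202.45  112.2 ] hole [ 626.85 -198.99  100.  ]
du per mm x,y [-0.47 -0.02] [-0.08  0.2 ]
282 192
222 152
```

View pics/rw.png

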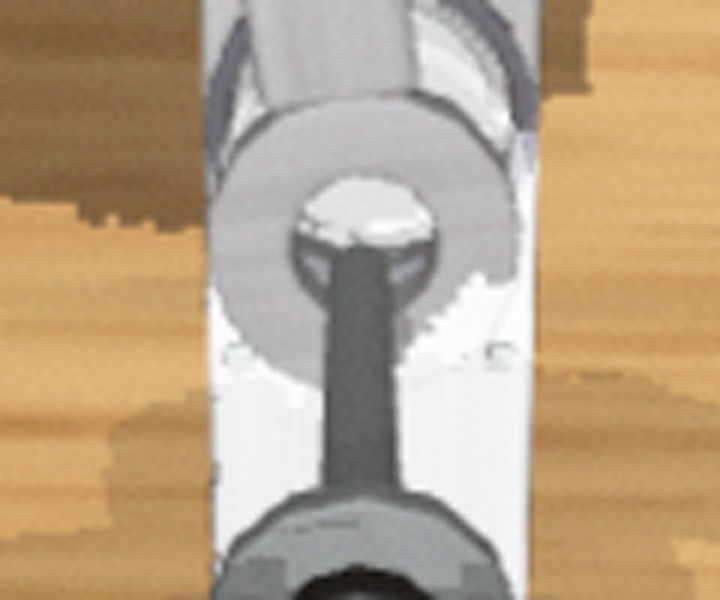

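The enlarged wrist view shows the stem end at (359,247), with the hole spanning u 293–438 and its far edge at v 178, so the stem is about 0.7 mm to +y. The scene and side views agree that it is about 2 mm to +x. I'll check x against the wrist view.

```bash
python3 - <<'E'
from h import *
np.set_printoptions(precision=2,suppress=True)
g=dict(np.load('/tmp/r_wrist.npz'))
f=lambda u,v,h:onplane(g,222+u/6,152+v/6,h)
print('tip front edge',f(359,247,112.2),'hole far',f(365,178,100),'ring far',f(365,92,100),'ring near',f(320,386,100),'ring L/R',f(210,245,100),f(518,245,100),'hole L/R',f(293,248,100),f(438,248,100))
E
```

```text
tip front edge [ 633.47 -201.74  112.2 ] hole far [ 639.74 -203.24  100.  ] ring far [ 651.47 -204.49  100.  ] ring near [ 610.83 -193.85  100.  ] ring L/R [ 632.66 -181.18  100.  ] [ 628.16 -223.05  100.  ] hole L/R [ 631.03 -192.41  100.  ] [ 628.91 -212.13  100.  ]
```

All views put the stem within about 2 mm of the centre, against 6 mm of clearance. I'll correct by (-1.2, -0.5) mm and lower 85 mm.

```bash
python3 -m jog '[[[-0.012,-0.005,0],[0,0,0],1],[[-0.012,-0.005,0],[0,0,0],1],[[-0.012,-0.005,-0.05],[0,0,0],1],[[-0.012,-0.005,-0.12],[0,0,0],1],[[-0.012,-0.005,-0.2],[0,0,0],1],[[-0.012,-0.005,-0.28],[0,0,0],1],[[-0.012,-0.005,-0.36],[0,0,0],1],[[-0.012,-0.005,-0.44],[0,0,0],1],[[-0.012,-0.005,-0.52],[0,0,0],1],[[-0.012,-0.005,-0.6],[0,0,0],1],[[-0.012,-0.005,-0.68],[0,0,0],1],[[-0.012,-0.005,-0.75],[0,0,0],1],[[-0.012,-0.005,-0.8],[0,0,0],1],[[-0.012,-0.005,-0.83],[0,0,0],1],[[-0.012,-0.005,-0.84],[0,0,0],1],[[-0.012,-0.005,-0.84],[0,0,0],1],[[-0.012,-0.005,-0.84],[0,0,0],1],[[-0.012,-0.005,-0.84],[0,0,0],1],[[-0.012,-0.005,-0.84],[0,0,0],1]]'
python3 m.py z_|grep -v ring; python3 - <<'E'
from h import *
s=read_state();print(s['position'],s['contact_force'],np.abs(s['joint_vel']).max())
g=dict(np.load('/tmp/z_wrist.npz'));u,v=map(int,proj(g,[630,-202,100]));print(u,v)
c=[cv2.resize(cv2.imread('pics/z_%s.png'%n)[v0:v0+h,u0:u0+w],(400,500),interpolation=2) for n,u0,v0,w,h in(('wrist',u-40,v-50,80,100),('side',204,172,48,60))]
cv2.imwrite('pics/zz.png',cv2.hconcat(c))
E
```

```text
clock: 18.5
position: [629.9, -202.4, 152.6]
ee_rot: [0.999, -0.053, 0.0, 0.0]
contact_force: [0.0, -0.2, -1.3]
gripper_width: 14.8
grasp_force: 58.4
[ 1.  -0.1  0.   0. ] [ 629.9 -202.4  152.6]
scene 112 18 [ 625.  -209.1  112.3] [ 631.4 -203.6  126.9] [ 627.6 -207.1  119. ]
scene 132 53 [ 618.2 -214.7  134.5] [ 639.6 -193.6  151.3] [ 623.  -208.   140.2]
scene 152 40 [ 618.2 -213.3  152.2] [ 626.2 -191.4  171.9] [ 621.9 -197.1  162.2]
scene 172 48 [ 618.2 -213.7  172.1] [ 626.6 -191.6  192. ] [ 622.  -196.9  183. ]
scene 192 35 [ 618.3 -208.9  192. ] [ 635.3 -191.1  212. ] [ 622.3 -194.7  199.1]
scene 212 18 [ 618.  -200.9  212.6] [ 624.9 -191.7  231.9] [ 620.7 -194.   220.6]
side 112 36 [ 624.8 -204.2  112.1] [ 631.9 -198.1  131.8] [ 627.2 -200.9  121.9]
side 132 70 [ 618.5 -210.6  133.1] [ 639.7 -191.2  151.9] [ 627.8 -197.1  141.9]
side 152 29 [ 618.6 -213.2  152.6] [ 641.  -191.2  171.7] [ 619.6 -193.5  162.7]
side 172 26 [ 618.5 -212.6  172.3] [ 640.4 -191.2  190.5] [ 619.7 -208.9  180.7]
side 192 10 [ 618.  -214.3  193.4] [ 639.7 -192.   210.3] [ 618.9 -212.   201.5]
side 212 4 [ 621.2 -195.2  222.2] [ 627.5 -191.4  223.5] [ 624.6 -193.5  222.7]
wrist 112 16 [ 632.3 -204.6  112.2] [ 633.8 -199.5  115.7] [ 633.5 -202.7  113. ]
wrist 132 882 [ 630.1 -214.4  136.3] [ 642. -191.  152.] [ 637.3 -203.3  141.8]
wrist 152 1083 [ 631.3 -215.   152. ] [ 642.  -191.3  172. ] [ 637.  -203.9  163.7]
wrist 172 2233 [ 618.3 -215.   172. ] [ 642.  -191.1  192. ] [ 636.9 -204.1  185.9]
wrist 192 2701 [ 618.2 -215.   192. ] [ 642.  -191.4  211.9] [ 632.5 -203.3  197.6]
wrist 212 1107 [ 632.  -213.4  212. ] [ 642.  -193.8  232. ] [ 640.3 -203.7  228.8]
[ 629.79620944 -202.38251097  152.41444822] [-0.46109148  0.08874374 -0.33971583] 0.0024607708038551323
281 228
```

View pics/zz.png

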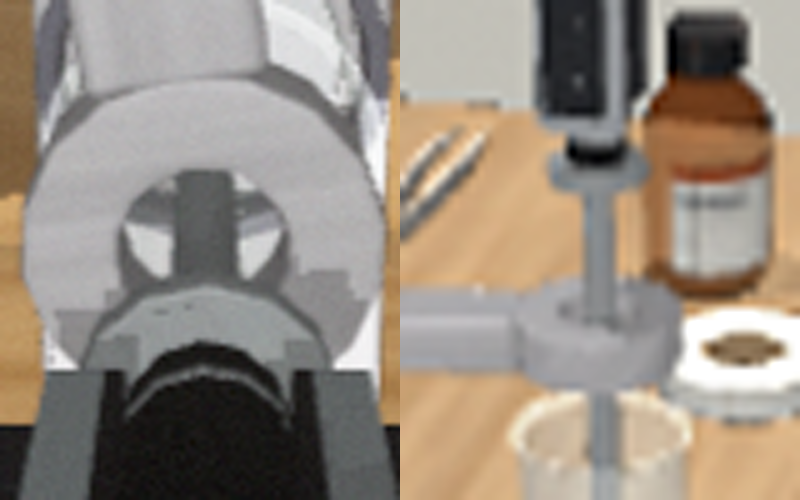

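The wrist crop shows the stem (174–238) in the middle of the hole (122–287). The side crop shows it centred (599 against 600) and entering the beaker clear of the glass. No contact force shows, the arm is still, and the tip is about 27.6 mm above the table, 15.6 mm above the beaker floor. I'm handing the job in.

```bash
python3 -c "
from bench import job_done; print(job_done())"
```

```text
the job is handed in; nothing more can be done
None
```

I handed the job in at about 18.7 s, with no verdict returned: the beaker is within about 2 mm of centred under the guide hole, and the probe is held still and centred in it, tip about 15.6 mm above the beaker floor, with no sign of touching the guide or beaker and the bystanders undisturbed where I could see them; I viewed 13 pictures, over the limit of 10.

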